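# Load the bench shaker and set its timer

## Robot

A 6-joint arm with a two-finger parallel gripper is mounted at the origin on the work surface. World frame = base frame: x ahead of the robot, y to its left, z up, the work surface at z = 0. Lengths are in m, angles in rad, forces in N, time in s.
With the tool pointing down it reaches from about 0.35 to 0.875 m from the base axis. Payload 15.5 kg.
Tool frame: the origin (TCP) lies midway between the tips of the shut fingers; the grasp point (between the pads) lies 19 mm behind it; z points along the fingers, y is the line along which they close (so a half turn about z gives the same grasp; the last joint's range is limited). The gripper opens to 85 mm and grips with 20 to 120 N. Pads are 22 mm wide; open, the fingers measure 114 mm over their backs; the gripper's body (76 mm by 85 mm) begins 54 mm behind the grasp point. The pads swing forward as they close: fully open they stand 13 mm farther back than shut.
Start: joints at [1.111, 0.494, 1.345, -0, 1.302, -0.096], TCP at [0.222, 0.584, 0.231] pointing down, gripper open.
Joint ranges: [-2.91, 2.91], [-0.82, 2.16], [0.22, 2.67], [-1.22, 4.37], [0.12, 2.79], [-3.08, 3.08]. Speed limits (rad/s): [1.89, 1.89, 2.57, 3.01, 3.01, 3.01].

## Interface

Orientations are given as a unit quaternion [x, y, z, w].
In Python, from rig import get_obs, get_image, workorder gives the robot as it stands.
- The arm moves only by the tool servo_tool, never from a script. Its argument "moves" is a list of rows, each a list of 2 entries, a list of its own where there are three numbers: the shift along the tool's x, y, z in cm, then the turn about the tool's z in rad. In form: [[[tx, ty, tz], roll], ...]. A call has 1 to 20 rows; each row is the pose to reach, as a shift and turn from the pose commanded when the call began, along the tool's axes at that moment; what a row does not reach only later rows make up. A row lasts 1/12 s, in which the tool goes at most 41.7 mm and 7.16 degrees, less where a joint would pass 70% of its speed; a pose out of reach is approached as far as the arm can. A call with a gripper value outside its range is refused whole. "hand" is the closure in counts, from 0 (fully open) to 255 (shut), set as the call begins (left out, the last holds). The fingers move at their own pace and stop on an object; "force" is the grip in N (left out, the last holds). Time passes only in rows, so rows that repeat a pose let the fingers close. It gives the time, the measured TCP pose, the force, the opening and the grip force at its end, in the units of the state.
- get_obs(): the state, without advancing time (a new reading comes with each control period).
- get_image(name): name is "scene" or "top" or "wrist"; returns a dict with "image" (400x640x3 uint8, red, green, blue), "camera_matrix" (3x3 intrinsics, pixels), "R" (3x3) and "t" (3): a world point X has camera coordinates R X + t; the wrist camera has in their place "mount" (4x4, takes a point from camera to tool coordinates, whose origin is the TCP and whose axes are the flange's). Camera axes: x right, y down, z forward; pixel columns grow to the right and rows downward; lengths in m; the calibration is good to about 2 mm. The wrist camera is an equidistant fisheye: a pixel r from the principal point sees the ray r / f radians off the axis. A picture is of the moment at which its call begins: read the wrist's pose just before it. There is no depth.
- workorder.close_job(): hands the job in; it is judged then, once.
The state is a dict: "clock": time; "joint_positions": joint angles; "joint_velocities": joint speeds; "effort": joint torques, N m; "tool_pos": TCP position; "tcp_rot": TCP orientation; "ft_force": force on the tool from outside, world axes, zero at the start; "torque": the same for the moment, N m; "finger_gap": finger opening in m; "grasp_force": force on a finger pad.
Only numpy, scipy, OpenCV 4.12 (cv2) and the standard library are available. Lean on these libraries where they do the work, as an engineer would, in place of code of your own. Each camera call takes 0.05 s, during which the arm holds its last target. There are 200 camera calls.

## Task

Lift the dust cover off the shaker's funnel and lay it flat on the bench, use the scoop to pour all six aluminium slugs through the wide funnel into the clear jar, and stand the empty scoop upright on the bench. Then, with the slugs in the jar, turn the timer knob until its pointer points at the steel index tab on the dial's rim. Leave the reel, amber jar, screwdriver and magnifier where they are.

Things in the scene. Friction and masses are not known exactly. Their poses are not given: they have to be found in the camera images.
- scoop: Steel scoop with the six slugs: pan 120 mm long (x), 68 wide (y), walls 36 high, walls and floor 4 thick, back closed, front (+x) open, inside 60 wide narrowing to 48 at the spout. Black upright plate handle in its middle plane, on the back wall and reaching forward over the pan: 12 mm thick (y), x -60 to +10, z 55 to 96 mm. 0.22 kg. Origin: centre of the underside; z up.
- scoop_grip (a point): A point to grip on the scoop's plate handle: at x = -18, z = 77 mm in the scoop's frame; plate faces are 6 mm to either side along the scoop's y.
- scoop_spout (a point): Middle of the front edge of the scoop's floor (x = 60, z = 4 mm in the scoop's frame), over which the slugs slide out.
- shaker: Bench shaker, fixed: green and yellow body 160 (x) by 310 (y) by 45 mm high. On its +y end a clear jar with a wide steel funnel on it, on its -y end the timer knob. Origin: centre of its underside; the side facing the robot is -x.
- cover: Loose grey dust cover lying on the funnel's rim: disc 134 mm across, 6 mm thick, with an upright bar handle in the middle, 44 mm long (x), 16 wide (y), from 6 to 40 mm above the underside. 0.10 kg. Origin: centre of the underside; z up.
- jar_floor (a point): Centre of the clear jar's inner floor, 49 mm above the bench, 80 mm from the shaker's centre along its +y. Jar: inside diameter 56 mm, outside 62 mm, top 130 mm above the bench. Slugs lying in the jar stay within about 60 mm of its floor.
- funnel_mouth (a point): Centre of the funnel's round rim, straight above the jar, 182 mm above the bench. Rim outside diameter 126 mm; it narrows over 42 mm of height at about 45 degrees to a throat of 50 mm bore that opens into the jar.
- timer (a joint): Angle of the shaker's timer knob, rad: 0 when the pointer points to the shaker's -x, growing clockwise seen from above; range -1.6 to 1.6; stays where it is left.
- timer_grip (a point): On the timer knob's vertical axis, 78 mm above the bench, at the height to grip. Black bar grip 54 mm long, 15 wide, 54 to 88 mm above the bench, its length along the pointer's line, on a disc 60 mm across. The pointer is at its -x.
- timer_pointer (a point): Tip of the knob's pointer (small nose with a white line at one end of the bar), 40 mm from the knob's axis.
- index_mark (a point): Where the pointer's tip must come: the inner end of the steel index tab (a 14 by 6 mm block on the rim of the white dial, standing 50 mm from the knob's axis; this point is 40 mm from the axis at the pointer's height).
- spool: Bystander: upright reel of wire, 64 mm across, 50 mm high, loose. Origin: centre of the underside.
- pot: Bystander: closed amber jar, 52 mm across, 62 mm high, loose. Origin: centre of the underside.
- driver: Bystander: screwdriver lying on the bench, 160 mm long along its x, loose. Origin: under its middle.
- magnifier: Bystander: magnifying glass on a fixed stand: foot 90 mm across, thin post at its origin, black lens 90 mm across centred 65 mm along its +x and 215 mm above the bench (top at about 237 mm).
- slug1: Plain aluminium slug, a cylinder 20 mm across and 22 mm long; origin at its centre, z along its axis. 19 g. Starts standing in the scoop, its centre 15 mm above the scoop's underside.
- slug2: Plain aluminium slug, a cylinder 20 mm across and 22 mm long; origin at its centre, z along its axis. 19 g. Starts standing in the scoop, its centre 15 mm above the scoop's underside.
- slug3: Plain aluminium slug, a cylinder 20 mm across and 22 mm long; origin at its centre, z along its axis. 19 g. Starts standing in the scoop, its centre 15 mm above the scoop's underside.
- slug4: Plain aluminium slug, a cylinder 20 mm across and 22 mm long; origin at its centre, z along its axis. 19 g. Starts standing in the scoop, its centre 15 mm above the scoop's underside.
- slug5: Plain aluminium slug, a cylinder 20 mm across and 22 mm long; origin at its centre, z along its axis. 19 g. Starts standing in the scoop, its centre 15 mm above the scoop's underside.
- slug6: Plain aluminium slug, a cylinder 20 mm across and 22 mm long; origin at its centre, z along its axis. 19 g. Starts standing in the scoop, its centre 15 mm above the scoop's underside.

How it is judged:
On the way, in this order (a step that is already met when the one before it is completed fails the run):
1. all six slugs lie in the jar, the timer not yet at the index (horizontal distance between each of slug1, slug2, slug3, slug4, slug5, slug6 and jar_floor below 0.03 m and z of slug1 in the frame of jar_floor between 0 and 0.07 m and z of slug2 in the frame of jar_floor between 0 and 0.07 m and z of slug3 in the frame of jar_floor between 0 and 0.07 m and z of slug4 in the frame of jar_floor between 0 and 0.07 m and z of slug5 in the frame of jar_floor between 0 and 0.07 m and z of slug6 in the frame of jar_floor between 0 and 0.07 m and not (distance between timer_pointer and index_mark below 0.006 m)), for 0.2 s.
2. the timer's pointer stands at the index tab (distance between timer_pointer and index_mark below 0.006 m), for 0.2 s.
At the end, for the whole second after the job is handed in: All six slugs in the jar (within 30 mm of its axis, 70 mm of its floor); pointer tip within 6 mm (8 degrees) of the index mark; scoop upright and cover flat with its handle up (both within 0.08 rad), on the bench (underside within 6 mm of it), at rest (horizontal distance between each of slug1, slug2, slug3, slug4, slug5, slug6 and jar_floor below 0.03 m and z of slug1 in the frame of jar_floor between 0 and 0.07 m and z of slug2 in the frame of jar_floor between 0 and 0.07 m and z of slug3 in the frame of jar_floor between 0 and 0.07 m and z of slug4 in the frame of jar_floor between 0 and 0.07 m and z of slug5 in the frame of jar_floor between 0 and 0.07 m and z of slug6 in the frame of jar_floor between 0 and 0.07 m and distance between timer_pointer and index_mark below 0.006 m and height (world z) of each of scoop, cover below 0.006 m and angle between each of scoop, cover's own z axis and vertical below 0.08 rad and linear speed of each of scoop, cover below 0.02 m/s); the robot touches nothing.
It fails at once if the reel of wire is pushed more than 25 mm (distance of spool from where it was at the start of the episode above 0.025 m).
It fails at once if the amber jar is pushed more than 25 mm (distance of pot from where it was at the start of the episode above 0.025 m).
It fails at once if the screwdriver is pushed more than 25 mm (distance of driver from where it was at the start of the episode above 0.025 m).
It fails at once if the magnifier is struck with more than 20 N (contact force between magnifier and anything else above 20 N).
It also fails if it takes over 72 s, if anything falls off the work surface, if the arm or the gripper's body presses on something with over 40 N, if the wrist force passes 120 N, or if a joint passes its speed limit or range.

## Working session

There is one attempt and no reset: what is moved stays moved. The work goes in short steps, Python scripts to look and compute and a tool call to move; the robot and the scene stay as the last step left them, time stands still between calls to the robot, and variables do not carry over. Pictures are saved under pics/ and viewed, at most 10 in all, crops included, and the job is handed in when it is done.

Besides the shell and the picture viewer there is one more tool, called after ">>>" as name(argument=value, ...) on one line, values as JSON. servo_tool: Moves the arm, as the interface text tells. Its arguments: {"type":"object","properties":{"moves":{"type":"array"},"hand":{"type":"number"},"force":{"type":"number"}},"required":["moves"]}

```bash
ls; mkdir -p pics
python3 - <<'E'
from rig import get_obs,get_image
import cv2,pickle
print(get_obs())
d={}
for n in("scene","top"):
    g=get_image(n); d[n]=g; cv2.imwrite(f"pics/{n}0.png",g["image"][:,:,::-1]); print(n,g["camera_matrix"],g["R"],g["t"])
pickle.dump(d,open("im0.pkl","wb"))
E
```

```text
pics
{'clock': 0.0, 'joint_positions': array([ 1.11153102e+00,  4.94182012e-01,  1.34614426e+00,  1.89782128e-05,
        1.30250761e+00, -9.55259347e-02]), 'joint_velocities': array([-2.29918805e-04,  3.92597480e-05,  2.43256501e-04,  5.73950850e-04,
        1.40149382e-03, -2.10418486e-04]), 'effort': array([-1.08718818e-03, -8.82165813e+01, -3.83866310e+01, -3.43873007e-04,
        1.01814681e-02,  6.02298627e-06]), 'tool_pos': array([0.22219922, 0.5837734 , 0.23069654]), 'tcp_rot': array([ 1.80871185e-01,  9.83506598e-01, -5.94386459e-04, -1.78755334e-04]), 'ft_force': array([ 0.80121711,  0.00651643, -0.65719744]), 'torque': array([-0.01217747,  0.00578494, -0.00789308]), 'grasp_force': 0.0, 'finger_gap': 0.08515442471140897}
scene [[391.67198333   0.         320.3465858 ]
 [  0.         391.67198333 196.70602215]
 [  0.           0.           1.        ]] [[-0.58242159  0.81286717 -0.00566065]
 [ 0.68402593  0.48632032 -0.54369208]
 [-0.43919655 -0.32053003 -0.83926568]] [ 0.33369909 -0.31540152  1.23428967]
top [[370.81952212   0.         321.91040003]
 [  0.         370.81952212 204.73656598]
 [  0.           0.           1.        ]] [[ 0.01647745 -0.99902765  0.04089321]
 [-0.99282372 -0.0211927  -0.11769422]
 [ 0.11844642 -0.03866044 -0.99220755]] [-0.04374925  0.56625594  0.94371026]
```

View pics/scene0.png

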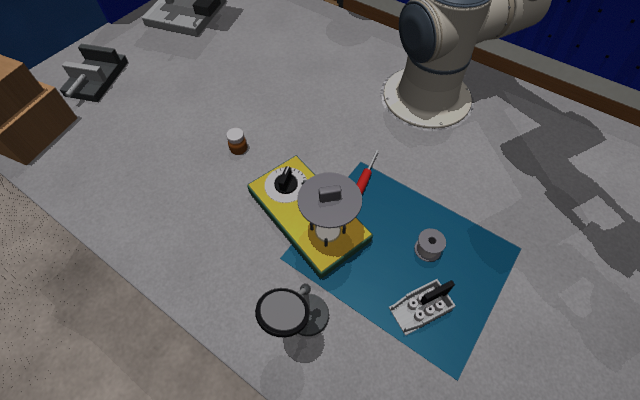

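View pics/top0.png

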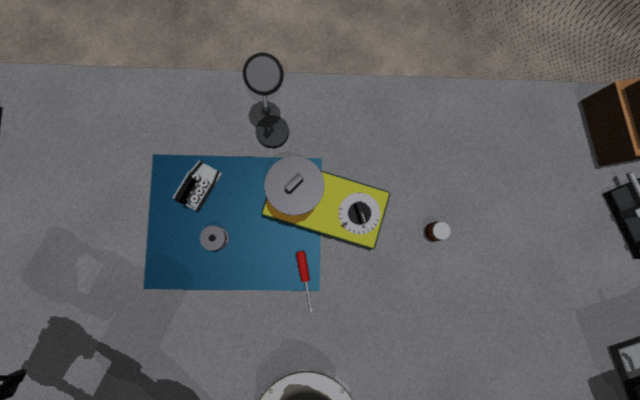

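The scene view shows the cover on the funnel (~330,198), scoop (~425,305), knob (~287,182), reel (430,245) and magnifier (285,312). The top view shows the scoop at (197,185), the cover at (294,185), the knob at (358,213) and the reel at (213,238). Next I'll enlarge part of the top view.

```bash
cat > h.py <<'E'
import numpy as np,cv2,pickle
def ray(g,px,z):
    K,R,t=g["camera_matrix"],np.array(g["R"]),np.array(g["t"])
    px=np.atleast_2d(px).astype(float); d=np.c_[(px-K[[0,1],[2,2]])/K[[0,1],[0,1]],np.ones(len(px))]@R
    c=-R.T@t; return c+d*((z-c[2])/d[:,2])[:,None]
def proj(g,X):
    p=np.atleast_2d(X)@np.array(g["R"]).T+g["t"]; p=p@g["camera_matrix"].T; return p[:,:2]/p[:,2:]
E
python3 - <<'E'
from h import *
d=pickle.load(open("im0.pkl","rb")); g=d["top"]; im=g["image"]
a=cv2.resize(im[140:260,160:300][:, :, ::-1],None,fx=4,fy=4,interpolation=cv2.INTER_CUBIC)
b=cv2.resize(im[180:260,320:400][:, :, ::-1],None,fx=6,fy=6,interpolation=cv2.INTER_CUBIC)
c=np.zeros((600,560+240,3),np.uint8); c[:480,:560]=a; c[:240,560:]=cv2.resize(b,(240,240))
c[240:480,560:]=cv2.resize(d["scene"]["image"][150:210,255:315][:,:,::-1],(240,240),interpolation=cv2.INTER_CUBIC)
cv2.imwrite("pics/crop1.png",c)
for n in d:
    g=d[n]; h=cv2.cvtColor(g["image"],cv2.COLOR_RGB2HSV)
    m=cv2.inRange(h,(22,120,80),(34,255,255)); k=max(cv2.findContours(m,0,2)[0],key=cv2.contourArea)
    hull=cv2.convexHull(k); print(n,cv2.minAreaRect(k)); 
    q=cv2.approxPolyDP(hull,4,True)[:,0]; print(q.tolist(),ray(g,q,.045).round(3).tolist())
c=-np.array(d["top"]["R"]).T@d["top"]["t"];print(c)
g=d["top"]
for nm,px,z in[("coverhandle",(294,183),.222),("coverdisc",(294,185),.188),("knob",(358,213),.088),("spool",(213,238),.05),("pot",(440,231),.062),("foot",(272,131),0),("lens",(263,73),.215),("drv",(304,280),.01),("scoop",(197,185),.03)]:print(nm,ray(g,px,z).round(3))
E
```

```text
scene ((306.5081787109375, 210.40982055664062), (114.4649658203125, 56.5922966003418), 50.194427490234375)
[[295, 156], [313, 174], [341, 256], [321, 271], [249, 185]] [[0.456, -0.167, 0.045], [0.476, -0.092, 0.045], [0.626, 0.096, 0.045], [0.682, 0.08, 0.045], [0.599, -0.205, 0.045]]
top ((342.4112854003906, 208.0558624267578), (81.74516296386719, 57.86302947998047), 17.19854164123535)
[[322, 172], [388, 193], [373, 247], [295, 223]] [[0.653, -0.031, 0.045], [0.601, -0.207, 0.045], [0.458, -0.167, 0.045], [0.517, 0.036, 0.045]]
[0.4511341  0.00477804 1.00479054]
coverhandle [[0.59  0.035 0.222]]
coverdisc [[0.592 0.036 0.188]]
knob [[ 0.542 -0.121  0.088]]
spool [[0.474 0.243 0.05 ]]
pot [[ 0.502 -0.337  0.062]]
foot [[0.775 0.108 0.   ]]
lens [[0.838 0.11  0.215]]
drv [[0.369 0.01  0.01 ]]
scoop [[0.613 0.296 0.03 ]]
```

View pics/crop1.png

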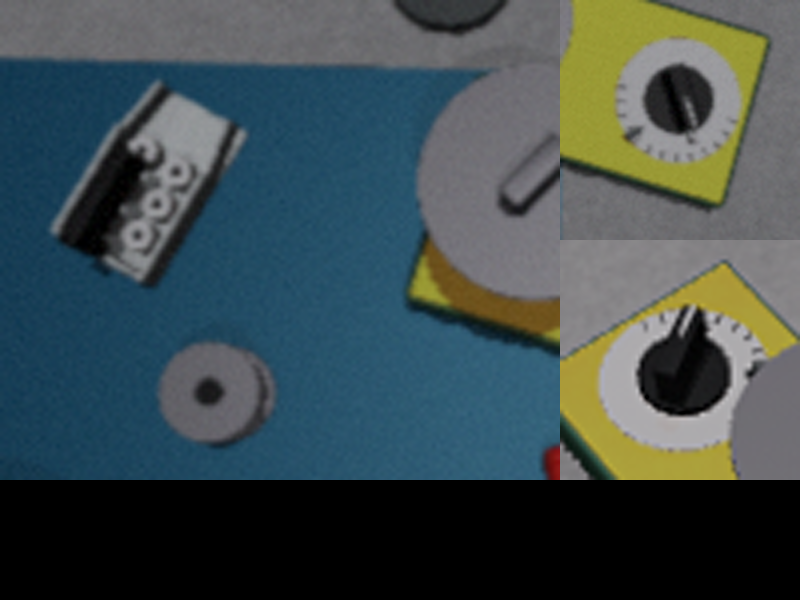

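The crop shows the scoop's spout pointing up and right with the handle plate at the lower left. The cover's bar runs diagonally. The knob's pointer points down toward the robot, and the index tab is at (633,131) in the crop, lower left of the knob. I'll go above the cover and look with the wrist camera.

>>> servo_tool(moves=[[[0,0,-6],0],[[0,0,-9],0.1],[[-54,-38,-9],0.39],[[-54,-38,-9],0.39],[[-54,-38,-9],0.39],[[-54,-38,-9],0.39],[[-54,-38,-9],0.39],[[-54,-38,-9],0.39],[[-54,-38,-9],0.39],[[-54,-38,-9],0.39],[[-54,-38,-9],0.39],[[-54,-38,-9],0.39],[[-54,-38,-9],0.39],[[-54,-38,-9],0.39],[[-54,-38,-9],0.39],[[-54,-38,-9],0.39],[[-54,-38,-9],0.39],[[-54,-38,-9],0.39],[[-54,-38,-9],0.39],[[-54,-38,-9],0.39]], hand=0, force=60)

```text
clock: 1.77
tool_pos: [0.5923, 0.0352, 0.3205]
tcp_rot: [0.369, 0.929, -0.0, -0.001]
ft_force: [0.2, 0.2, 0.4]
finger_gap: 0.0853
grasp_force: 0.0
```

```bash
cat >> h.py <<'E'
from scipy.spatial.transform import Rotation as Ro
def wray(g,o,px,z):
    "wrist fisheye pixels -> world points at height z"
    K=g["camera_matrix"]; px=np.atleast_2d(px).astype(float)
    v=(px-K[[0,1],[2,2]])/K[[0,1],[0,1]]; r=np.linalg.norm(v,axis=1,keepdims=True)
    d=np.c_[v*np.sinc(r/np.pi)/np.where(r>0,1,1),np.cos(r)]
    M=np.array(g["mount"]); R=Ro.from_quat(o["tcp_rot"]).as_matrix()
    c=R@M[:3,3]+o["tool_pos"]; d=d@M[:3,:3].T@R.T
    return c+d*((z-c[2])/d[:,2])[:,None]
def go(o,xyz,yyaw=None):
    "shift (cm, tool axes) and roll to bring TCP to xyz with tool y at world angle yyaw (mod pi)"
    R=Ro.from_quat(o["tcp_rot"]).as_matrix(); s=R.T@(np.array(xyz)-o["tool_pos"])*100
    a=np.arctan2(R[1,1],R[0,1]); r=0 if yyaw is None else (a-yyaw+np.pi/2)%np.pi-np.pi/2
    print("shift",s.round(2),"roll",round(r,3),"n",round(max(np.linalg.norm(s)/4.17,abs(r)/.125),1))
def snap(name,tag):
    from rig import get_obs,get_image
    o=get_obs(); g=get_image(name); cv2.imwrite(f"pics/{tag}.png",g["image"][:,:,::-1]); pickle.dump((o,g),open(tag+".pkl","wb"))
    R=Ro.from_quat(o["tcp_rot"]).as_matrix(); print("clock",o["clock"],"tcp",o["tool_pos"].round(4),"yyaw",np.arctan2(R[1,1],R[0,1]).round(3),"z",R[:,2].round(3),"f",o["ft_force"].round(1),"gap",round(o["finger_gap"],4)); return o,g
E
python3 - <<'E'
from h import *
o,g=snap("wrist","w1"); print(g["camera_matrix"],g["mount"])
E
```

```text
clock 1.7667 tcp [0.5923 0.0352 0.3205] yyaw 0.814 z [-0.001  0.    -1.   ] f [0.2 0.2 0.4] gap 0.0853
[[309.70691629   0.         321.17475215]
 [  0.         309.70691629 198.01099763]
 [  0.           0.           1.        ]] [[-6.31583348e-04 -9.52314039e-01 -3.05118949e-01  7.86178060e-02]
 [ 9.99998546e-01 -1.08475092e-03  1.31568722e-03 -2.49918551e-04]
 [-1.58392547e-03 -3.05117674e-01  9.52313339e-01 -1.42375936e-01]
 [ 0.00000000e+00  0.00000000e+00  0.00000000e+00  1.00000000e+00]]
```

View pics/w1.png

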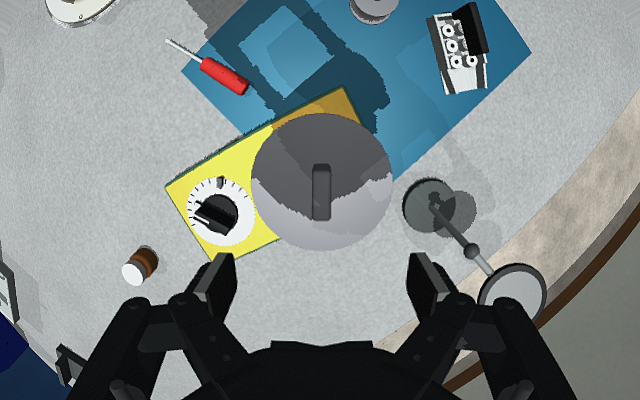

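The wrist view shows the cover's disc centred at (321,181), with its bar vertical near (321,190), so the bar is already aligned with the tool. The knob is at (217,213) with its pointer at (200,207) and the index tab at (220,182). The scoop is at (460,55).

Run:
```python
from h import *
o,g=pickle.load(open("w1.pkl","rb"))
f=lambda px,z:wray(g,o,px,z)[:,:2].round(4).tolist()
disc=[(251,181),(392,181),(321,112),(321,250)]
print("disc",f(disc,.188)); print("bartop",f([(313,165),(330,165),(313,195),(330,195)],.222))
print("knob",f([(217,213)],.06),"tip",f([(199,206)],.085),"tab",f([(220,182)],.057), "dial",f([(187,212),(251,212),(217,180),(217,246)],.05))
print("scoop floor corner pts",f([(445,94),(486,88)],.036),f([(437,13)],.036))
print("handle top ends",f([(455,5),(470,2),(487,50)],.096))
c=np.mean(wray(g,o,disc,.188),0)
go(o,[c[0],c[1],.194])
```

```text
disc [[0.5421, -0.0073], [0.6325, 0.0883], [0.5415, 0.0831], [0.6385, -0.0086]]
bartop [[0.5668, 0.0504], [0.5761, 0.0602], [0.5848, 0.0332], [0.5943, 0.0432]]
knob [[0.5421, -0.1241]] tip [[0.517, -0.1226]] tab [[0.5149, -0.0869]] dial [[0.5075, -0.1647], [0.577, -0.0897], [0.5094, -0.091], [0.5772, -0.172]]
scoop floor corner pts [[0.6427, 0.2309], [0.6782, 0.2918]] [[0.5471, 0.3045]]
handle top ends [[0.5517, 0.303], [0.5607, 0.3247], [0.6219, 0.2987]]
shift [ 0.51  0.02 12.65] roll 0 n 3.0
```

>>> servo_tool(moves=[[[0.5,0,4],0],[[0.5,0,8],0],[[0.5,0,11],0],[[0.5,0,12.6],0],[[0.5,0,12.6],0],[[0.5,0,12.6],0]])

```text
clock: 2.32
tool_pos: [0.5875, 0.0413, 0.1954]
tcp_rot: [0.367, 0.93, -0.0, -0.001]
ft_force: [0.1, -0.1, 0.7]
finger_gap: 0.0853
grasp_force: 0.0
```

>>> servo_tool(moves=[[[0,0,0],0],[[0,0,0],0],[[0,0,0],0],[[0,0,0],0],[[0,0,0],0],[[0,0,0],0],[[0,0,0],0],[[0,0,0],0],[[0,0,-2],0],[[0,0,-5],0],[[0,0,-8],0],[[0,0,-8],0]], hand=255, force=50)

```text
clock: 3.32
tool_pos: [0.5904, 0.0401, 0.2809]
tcp_rot: [0.368, 0.93, 0.001, 0.004]
ft_force: [0.4, -0.3, -0.1]
finger_gap: 0.0155
grasp_force: 49.0
```

Run:
```python
from h import *
o,g=snap("wrist","w2")
go(o,[.40,.37,.274])
```

```text
clock 3.3167 tcp [0.5904 0.0401 0.2809] yyaw 0.817 z [ 0.008 -0.    -1.   ] f [ 0.4 -0.3 -0.1] gap 0.0155
shift [36.46 11.01  0.53] roll 0 n 9.1
```

>>> servo_tool(moves=[[[9,2.7,-1],0],[[36.5,11,-1],0],[[36.5,11,-1],0],[[36.5,11,-1],0],[[36.5,11,-1],0],[[36.5,11,-1],0],[[36.5,11,-1],0],[[36.5,11,-1],0],[[36.5,11,-1],0],[[36.5,11,-1],0],[[36.5,11,24],0],[[36.5,11,24],0],[[36.5,11,24],0],[[36.5,11,24],0],[[36.5,11,24],0],[[36.5,11,24],0],[[36.5,11,24],0],[[36.5,11,25.5],0],[[36.5,11,26.5],0],[[36.5,11,26.8],0]])

```text
clock: 5.03
tool_pos: [0.3973, 0.3701, 0.0094]
tcp_rot: [0.368, 0.93, 0.0, 0.0]
ft_force: [-13.0, -12.9, 80.3]
finger_gap: 0.0153
grasp_force: 69.4
```

Run:
```python
from h import *
o,g=snap("wrist","w3")
```

```text
clock 5.0333 tcp [0.3973 0.3701 0.0094] yyaw 0.817 z [ 0.  0. -1.] f [-13.  -12.9  80.3] gap 0.0153
```

View pics/w3.png

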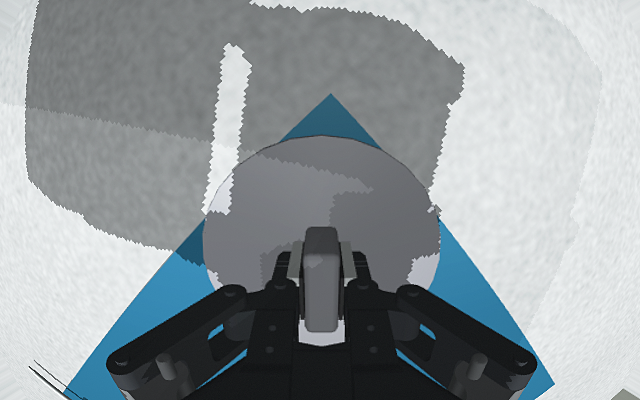

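The cover is flat on the bench and still gripped, with about 80 N of pressing. I'll ease up and release.

>>> servo_tool(moves=[[[0,0,-0.4],0],[[0,0,-0.4],0]])

```text
clock: 5.25
tool_pos: [0.3981, 0.3708, 0.0134]
tcp_rot: [0.368, 0.93, 0.001, 0.001]
ft_force: [0.7, 0.0, -0.8]
finger_gap: 0.0149
grasp_force: 57.8
```

>>> servo_tool(moves=[[[0,0,-0.2],0],[[0,0,-0.2],0],[[0,0,-0.2],0],[[0,0,-0.2],0],[[0,0,-0.2],0],[[0,0,-0.2],0],[[0,0,-3],0],[[0,0,-7],0],[[0,0,-11],0],[[0,0,-15],0],[[0,0,-19],0],[[0,0,-22],0],[[0,0,-22],0]], hand=0)

```text
clock: 6.33
tool_pos: [0.3993, 0.3718, 0.2374]
tcp_rot: [0.368, 0.93, 0.004, 0.002]
ft_force: [0.4, 1.0, 0.4]
finger_gap: 0.0852
grasp_force: 0.0
```

Run:
```python
from h import *
from rig import get_obs
go(get_obs(),[.60,.30,.24],1.02)
```

```text
shift [-19.55   8.49  -0.16] roll -0.203 n 5.1
```

>>> servo_tool(moves=[[[-19.5,8.5,-0.2],-0.2],[[-19.5,8.5,-0.2],-0.2],[[-19.5,8.5,-0.2],-0.2],[[-19.5,8.5,-0.2],-0.2],[[-19.5,8.5,-0.2],-0.2],[[-19.5,8.5,-0.2],-0.2],[[-19.5,8.5,-0.2],-0.2]])

```text
clock: 6.92
tool_pos: [0.5999, 0.2972, 0.2322]
tcp_rot: [0.275, 0.962, -0.0, -0.0]
ft_force: [-0.8, -0.5, -0.6]
finger_gap: 0.0853
grasp_force: 0.0
```

Run:
```python
from h import *
o,g=snap("wrist","w4")
```

```text
clock 6.9167 tcp [0.5999 0.2972 0.2322] yyaw 1.014 z [-0. -0. -1.] f [-0.8 -0.5 -0.6] gap 0.0853
```

View pics/w4.png

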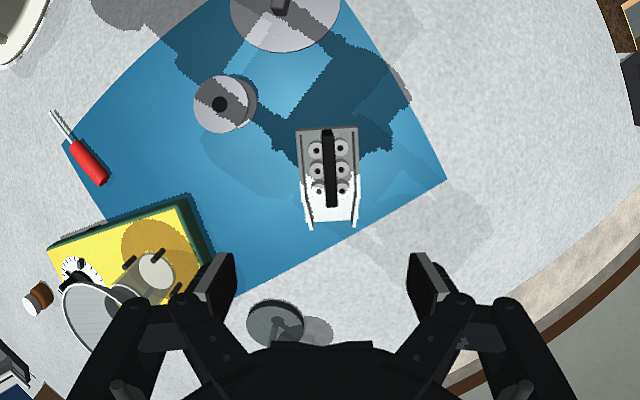

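The wrist view shows the scoop with its handle plate running from (328,129) at the back to (331,206) at the front, and all six slugs in two rows. The reel is at (220,103) and the cover is flat at the top.

Run:
```python
from h import *
o,g=pickle.load(open("w4.pkl","rb"))
p=wray(g,o,[(328,130),(331,206)],.096); print(p.round(4)); v=p[1]-p[0]; print(np.linalg.norm(v),"yaw",np.arctan2(v[1],v[0]))
q=wray(g,o,[(297,129),(358,127),(312,229),(354,227)],.036); print(q.round(4)); w=q[2]+q[3]-q[0]-q[1]; print("pan",np.linalg.norm(w)/2,np.arctan2(w[1],w[0]), q.mean(0))
yaw=np.arctan2(v[1],v[0]); u=v/np.linalg.norm(v)
c=p[1]-.010*u; print("x=0 point",c)
c2=p.mean(0)+.025*u; print(c2)
go(o,[*c[:2],.058+.002],yaw+np.pi/2)
```

```text
[[0.558  0.3307 0.096 ]
 [0.6208 0.2954 0.096 ]]
0.07208049150352831 yaw -0.5121155580209718
[[0.5444 0.301  0.036 ]
 [0.5776 0.3588 0.036 ]
 [0.6525 0.2518 0.036 ]
 [0.6769 0.2956 0.036 ]]
pan 0.11798407630077161 -0.49638580158935663 [0.61286163 0.30179253 0.036     ]
x=0 point [0.61209049 0.30030947 0.096     ]
[0.6111837  0.30081922 0.096     ]
shift [-0.87  0.92 17.22] roll -0.044 n 4.1
```

>>> servo_tool(moves=[[[-0.6,0.9,4],-0.05],[[-0.6,0.9,8],-0.05],[[-0.6,0.9,12],-0.05],[[-0.6,0.9,15.5],-0.05],[[-0.6,0.9,17.3],-0.05],[[-0.6,0.9,17.3],-0.05],[[-0.6,0.9,17.3],-0.05]])

```text
clock: 7.55
tool_pos: [0.6061, 0.3039, 0.0602]
tcp_rot: [0.249, 0.969, -0.0, -0.001]
ft_force: [-0.5, 0.8, 1.2]
finger_gap: 0.0856
grasp_force: 0.0
```

>>> servo_tool(moves=[[[0,0,0],0],[[0,0,0],0],[[0,0,0],0],[[0,0,0],0],[[0,0,0],0],[[0,0,0],0],[[0,0,0],0],[[0,0,0],0],[[0,0,0],0],[[0,0,-1],0],[[0,0,-3],0],[[0,0,-6],0],[[0,0,-10],0],[[0,0,-13],0],[[0,0,-14],0],[[0,0,-14],0]], hand=255, force=100)

```text
clock: 8.88
tool_pos: [0.6087, 0.3037, 0.2035]
tcp_rot: [0.249, 0.968, 0.001, 0.002]
ft_force: [0.5, 0.3, -4.2]
finger_gap: 0.0106
grasp_force: 97.8
```

Run:
```python
from h import *
o,g=snap("wrist","w5")
```

```text
clock 8.8833 tcp [0.6087 0.3037 0.2035] yyaw 1.067 z [ 0.005  0.002 -1.   ] f [ 0.5  0.3 -4.2] gap 0.0106
```

View pics/w5.png

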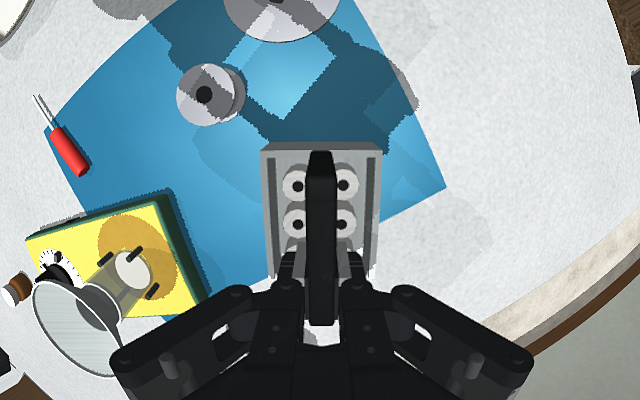

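Run:
```python
from h import *
from rig import get_obs
o=get_obs(); go(o,[.542,.066,.275])
o,g=snap("top","t2"); s,gs=snap("scene","s2")
a=cv2.resize(g["image"][130:260,180:340][:,:,::-1],(640,520)[:2],interpolation=cv2.INTER_CUBIC)[:, :480]
b=cv2.resize(gs["image"][150:350,250:470][:,:,::-1],(320,291))
c=np.zeros((520,800,3),np.uint8); c[:,:480]=cv2.resize(g["image"][130:260,220:340][:,:,::-1],(480,520),interpolation=cv2.INTER_CUBIC); c[:291,480:]=b; cv2.imwrite("pics/c2.png",c)
```

```text
shift [ -5.71 -23.94  -7.44] roll 0 n 6.2
clock 8.9333 tcp [0.6077 0.3033 0.2008] yyaw 1.067 z [ 0.001  0.    -1.   ] f [-0.7  0.7 -4.5] gap 0.0109
clock 8.9833 tcp [0.6069 0.303  0.1991] yyaw 1.067 z [-0.002 -0.001 -1.   ] f [-1.2  1.  -4.4] gap 0.0107
```

View pics/c2.png

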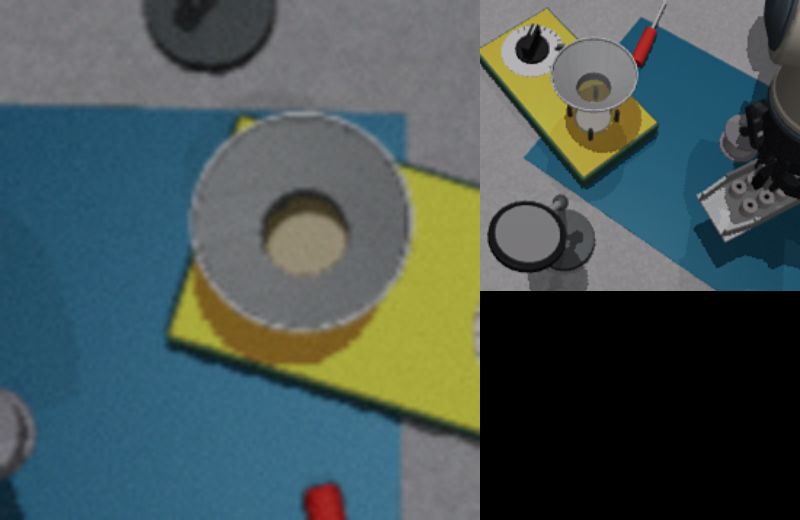

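The crop shows the funnel open, with its rim centred at (301,221) in the crop, and the scoop is held level with the slugs in it. I'll carry it over at a gentle pace.

>>> servo_tool(moves=[[[0,0,-2],0],[[0,0,-4],0],[[-0.2,-1,-6],0],[[-0.6,-2.6,-7.5],0],[[-1.1,-4.6,-7.5],0],[[-1.6,-6.8,-7.5],0],[[-2.1,-9,-7.5],0],[[-2.6,-11.2,-7.5],0],[[-3.1,-13.4,-7.5],0],[[-3.6,-15.6,-7.5],0],[[-4.1,-17.8,-7.5],0],[[-4.6,-20,-7.5],0],[[-5.1,-21.8,-7.5],0],[[-5.4,-23.2,-7.5],0],[[-5.6,-23.9,-7.5],0],[[-5.7,-24.1,-7.5],0],[[-5.7,-24.1,-7.5],0],[[-5.7,-24.1,-7.5],0]])

```text
clock: 10.53
tool_pos: [0.5413, 0.0653, 0.275]
tcp_rot: [0.249, 0.968, 0.0, -0.0]
ft_force: [-0.7, -0.3, -3.7]
finger_gap: 0.0105
grasp_force: 98.1
```

Run:
```python
from h import *
s,gs=snap("scene","s3"); go(s,[.542,.064,.246])
```

```text
clock 10.5333 tcp [0.5413 0.0653 0.275 ] yyaw 1.067 z [-0.  0. -1.] f [-0.7 -0.3 -3.7] gap 0.0105
shift [-0.13 -0.08  2.9 ] roll 0 n 0.7
```

>>> servo_tool(moves=[[[-0.5,0,1],0],[[-1,0,2],0],[[-1,0,2.8],0],[[-1,0,3.1],0],[[-1,0,3.3],0],[[-1,0,3.3],0]], force=30, hand=255)

```text
clock: 11.08
tool_pos: [0.5498, 0.0598, 0.2426]
tcp_rot: [0.249, 0.968, -0.0, 0.0]
ft_force: [-4.6, -1.6, 11.1]
finger_gap: 0.0108
grasp_force: 100.4
```

>>> servo_tool(moves=[[[0,0,0],0],[[0,0,0],0]], force=25, hand=250)

```text
clock: 11.25
tool_pos: [0.5498, 0.0598, 0.2427]
tcp_rot: [0.249, 0.968, -0.0, 0.0]
ft_force: [-3.4, -2.0, 10.7]
finger_gap: 0.0104
grasp_force: 100.3
```

>>> servo_tool(moves=[[[0,0,0],0],[[0,0,0],0],[[0,0,0],0]], force=25, hand=235)

```text
clock: 11.5
tool_pos: [0.5498, 0.0598, 0.2426]
tcp_rot: [0.249, 0.968, -0.0, 0.0]
ft_force: [-4.3, -2.1, 9.9]
finger_gap: 0.011
grasp_force: 100.3
```

Grip force stays locked at 100 N, so the scoop can't pivot in the pads. I'll set it back on the bench and regrip it lightly.

>>> servo_tool(moves=[[[0,0,-2],0],[[0.2,1,-3.5],0],[[0.5,2.6,-3.5],0],[[1,4.8,-3.5],0],[[1.5,7,-3.5],0],[[2,9.2,-3.5],0],[[2.5,11.4,-3.5],0],[[3,13.6,-3],0],[[3.5,15.8,-1],0],[[4,18,2],0],[[4.5,20,5],0],[[4.8,21.4,8],0],[[5,22,11],0],[[5,22,14],0],[[5,22,16],0],[[5,22,17.2],0],[[5,22,17.8],0],[[5,22,18.1],0],[[5,22,18.2],0],[[5,22,18.2],0]])

```text
clock: 13.17
tool_pos: [0.613, 0.2768, 0.0614]
tcp_rot: [0.249, 0.968, 0.001, 0.001]
ft_force: [-0.7, 0.6, -3.1]
finger_gap: 0.0106
grasp_force: 98.1
```

>>> servo_tool(moves=[[[0,0,0],0],[[0,0,0],0],[[0,0,0],0],[[0,0,0],0]], hand=180, force=25)

```text
clock: 13.5
tool_pos: [0.6126, 0.2768, 0.0609]
tcp_rot: [0.249, 0.968, 0.0, 0.0]
ft_force: [0.2, -0.1, 0.5]
finger_gap: 0.0253
grasp_force: 0.0
```

>>> servo_tool(moves=[[[0,0,0],0],[[0,0,0],0],[[0,0,0],0],[[0,0,0],0],[[0,0,0],0],[[0,0,0],0]], hand=255, force=25)

```text
clock: 14.0
tool_pos: [0.6125, 0.2768, 0.0605]
tcp_rot: [0.249, 0.968, 0.0, 0.0]
ft_force: [0.3, 1.5, 5.4]
finger_gap: 0.0117
grasp_force: 31.5
```

>>> servo_tool(moves=[[[0,0,-0.5],0],[[0,0,-1.5],0],[[0,0,-3.5],0],[[0,0,-6.5],0],[[0,-0.8,-9.5],0],[[-0.5,-2.2,-12.5],0],[[-1,-4.4,-15.5],0],[[-1.5,-6.6,-18.5],0],[[-2,-8.8,-20.5],0],[[-2.5,-11,-21.4],0],[[-3,-13.2,-21.4],0],[[-3.5,-15.4,-21.4],0],[[-4,-17.6,-21.4],0],[[-4.5,-19.6,-21.4],0],[[-4.8,-21,-21.4],0],[[-5,-21.8,-21.4],0],[[-5,-22,-21.4],0],[[-5,-22,-21.4],0],[[-5,-22,-19.5],0],[[-5,-22,-18.6],0]])

```text
clock: 15.67
tool_pos: [0.5498, 0.0608, 0.2452]
tcp_rot: [0.249, 0.969, 0.0, -0.0]
ft_force: [-0.5, 0.8, -4.0]
finger_gap: 0.0114
grasp_force: 30.3
```

```bash
cat >> h.py <<'E'
def side():
    "scene crop, enlarged, for a look at the pour"
    o,g=snap("scene","s%d"%(__import__("time").time()%1e5)); c=cv2.resize(g["image"][130:270,270:430][:,:,::-1],(640,560),interpolation=cv2.INTER_CUBIC); cv2.imwrite("pics/side%d.png"%round(o["clock"]*100),c); print("side%d"%round(o["clock"]*100))
    u=np.array([.875,-.483]); r=o["tool_pos"][:2]-[.591,.037]; print("a",(62+1e3*r@u).round(1),"lat",(1e3*r@[.483,.875]).round(1),"h",(1e3*(o["tool_pos"][2]+.019-.182)).round(1))
E
python3 -c "
from h import *
side()"
```

```text
clock 15.6667 tcp [0.5498 0.0608 0.2452] yyaw 1.068 z [-0.  0. -1.] f [-0.5  0.8 -4. ] gap 0.0114
side1567
a 14.5 lat 0.9 h 82.2
```

>>> servo_tool(moves=[[[0,0,0.3],0],[[-0.3,0,0.36],0],[[-0.6,0,0.42],0],[[-0.87,0,0.5],0],[[-1.15,0,0.57],0],[[-1.4,0,0.67],0],[[-1.4,0,0.67],0]])

```text
clock: 16.3
tool_pos: [0.5633, 0.0528, 0.2404]
tcp_rot: [0.249, 0.968, 0.0, 0.001]
ft_force: [-1.4, 0.8, 7.2]
finger_gap: 0.0112
grasp_force: 32.4
```

```bash
python3 -c "
from h import *
side()"; ls pics | tail -3
```

```text
clock 16.3 tcp [0.5633 0.0528 0.2404] yyaw 1.067 z [ 0.002  0.    -1.   ] f [-1.4  0.8  7.2] gap 0.0112
side1630
a 30.1 lat 0.4 h 77.4
w3.png
w4.png
w5.png
```

>>> servo_tool(moves=[[[0,0,0.15],0],[[0,0,0.3],0],[[-0.2,0,0.4],0],[[-0.4,0,0.5],0],[[-0.6,0,0.6],0],[[-0.6,0,0.6],0],[[-0.6,0,0.6],0]])

```text
clock: 16.93
tool_pos: [0.5701, 0.0492, 0.2361]
tcp_rot: [0.249, 0.968, 0.0, 0.003]
ft_force: [2.3, -6.7, 20.3]
finger_gap: 0.0113
grasp_force: 35.4
```

```bash
python3 -c "
from h import *
side()"
```

```text
clock 16.9333 tcp [0.5701 0.0492 0.2361] yyaw 1.067 z [ 0.007 -0.001 -1.   ] f [ 2.3 -6.7 20.3] gap 0.0113
side1693
a 37.8 lat 0.5 h 73.1
```

```bash
cat >> h.py <<'E'
def combo(tag):
    o,g=snap("scene",tag+"s"); o,w=snap("wrist",tag+"w"); c=np.zeros((600,800,3),np.uint8)
    c[:400,:400]=cv2.resize(g["image"][130:250,290:410],(400,400),interpolation=cv2.INTER_CUBIC)
    c[:400,400:]=w["image"][:,120:520]; o,t=snap("top",tag+"t"); c[400:,:400]=cv2.resize(t["image"][140:240,220:420],(400,200)); cv2.imwrite(f"pics/{tag}.png",c[:,:,::-1])
E
python3 -c "
from h import *
combo('k1')"
```

```text
clock 16.9833 tcp [0.5701 0.0492 0.2361] yyaw 1.067 z [ 0.007 -0.001 -1.   ] f [ 2.9 -6.  20.8] gap 0.0114
clock 17.0333 tcp [0.5701 0.0492 0.2361] yyaw 1.067 z [ 0.007 -0.001 -1.   ] f [ 2.5 -5.5 20.1] gap 0.0113
clock 17.0833 tcp [0.57   0.0492 0.2361] yyaw 1.067 z [ 0.007 -0.001 -1.   ] f [ 2.2 -5.8 20.2] gap 0.0117
```

View pics/k1.png

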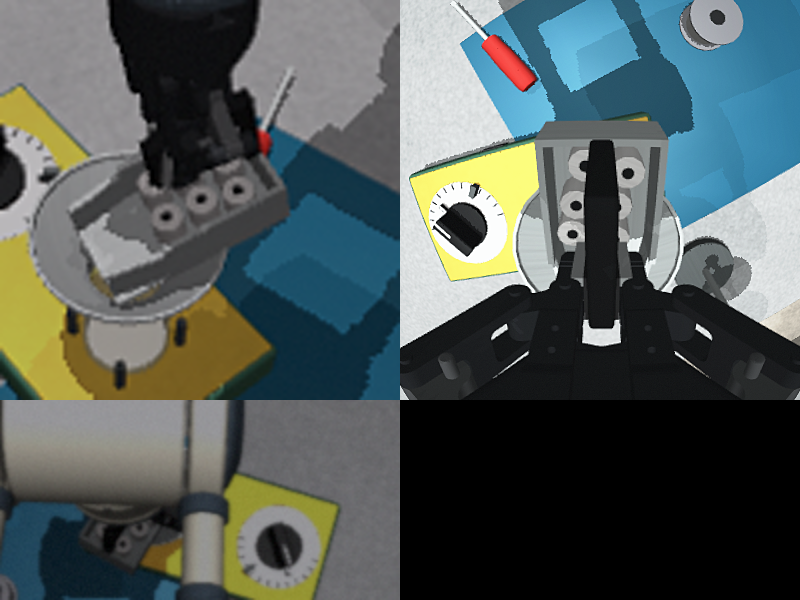

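The composite shows the scoop tilted about 12° nose-down on the rim, its spout inside the funnel and all six slugs still in it. The rim-push tilt works. I'll lift, retract a little and roll it further.

>>> servo_tool(moves=[[[0,0,-0.7],0],[[0.3,0,-1.4],0],[[0.9,0,-1.4],0],[[0.9,0,-1.0],0],[[0.9,0,-0.6],0],[[0.9,0,-0.4],0],[[0.7,0,-0.25],0],[[0.5,0,-0.1],0],[[0.3,0,0.05],0],[[0.1,0,0.2],0],[[0.1,0,0.2],0],[[0.1,0,0.2],0]])

```text
clock: 18.13
tool_pos: [0.5685, 0.0498, 0.2332]
tcp_rot: [0.249, 0.968, -0.0, 0.003]
ft_force: [1.1, -7.1, 23.0]
finger_gap: 0.0118
grasp_force: 35.9
```

```bash
cat >> h.py <<'E'
def slugs():
    "numbers only: wrist blobs (bright slug tops) around the pan"
    o,w=snap("wrist","wl"); im=cv2.cvtColor(w["image"],cv2.COLOR_RGB2GRAY)
    c=cv2.HoughCircles(cv2.GaussianBlur(im,(3,3),0)[110:280,130:460],cv2.HOUGH_GRADIENT,1,18,param1=120,param2=16,minRadius=9,maxRadius=18)
    print("circles",[] if c is None else (c[0]+[130,110,0]).round().astype(int).tolist())
E
python3 -c "
from h import *
side(); slugs()
import pickle
"
```

```text
clock 18.1333 tcp [0.5685 0.0498 0.2332] yyaw 1.067 z [ 0.005 -0.001 -1.   ] f [ 1.1 -7.1 23. ] gap 0.0118
side1813
a 36.2 lat 0.3 h 70.2
clock 18.1833 tcp [0.5685 0.0498 0.2332] yyaw 1.067 z [ 0.005 -0.001 -1.   ] f [ 1.8 -7.5 22.7] gap 0.0116
circles [[352, 164, 14], [296, 194, 16]]
```

>>> servo_tool(moves=[[[-0.2,0,0.1],0],[[-0.4,0,0.22],0],[[-0.5,0,0.3],0],[[-0.5,0,0.3],0],[[-0.5,0,0.3],0]])

```text
clock: 18.65
tool_pos: [0.5729, 0.0474, 0.2302]
tcp_rot: [0.249, 0.968, 0.0, 0.003]
ft_force: [1.6, -7.1, 21.4]
finger_gap: 0.0119
grasp_force: 35.8
```

```bash
python3 -c "
from h import *
side(); slugs()
"
```

```text
clock 18.65 tcp [0.5729 0.0474 0.2302] yyaw 1.067 z [ 0.005 -0.001 -1.   ] f [ 1.6 -7.1 21.4] gap 0.0119
side1865
a 41.1 lat 0.4 h 67.2
clock 18.7 tcp [0.5729 0.0474 0.2302] yyaw 1.067 z [ 0.005 -0.001 -1.   ] f [ 2.2 -7.7 21.8] gap 0.0113
circles [[182, 218, 17], [348, 180, 16], [288, 230, 10]]
```

>>> servo_tool(moves=[[[0,0,-1],0],[[0.8,0,-1.8],0],[[2,0,-1.8],0],[[0.4,0,-1.8],0],[[2,0,-1.8],0],[[0.4,0,-1.8],0],[[2,0,-1.8],0],[[0.4,0,-1.8],0],[[2,0,-1.8],0],[[0.8,0,-1.8],0],[[0.8,0,-1.8],0],[[0.8,0,-1.8],0]])

```text
clock: 19.75
tool_pos: [0.5632, 0.0525, 0.2463]
tcp_rot: [0.249, 0.968, -0.0, -0.0]
ft_force: [0.1, 0.5, -3.2]
finger_gap: 0.0115
grasp_force: 32.3
```

```bash
python3 -c "
from h import *
side(); slugs()
a=pickle.load(open('k1w.pkl','rb'))[1]['image'];b=pickle.load(open('wl.pkl','rb'))[1]['image']
for im in(a,b):
    g=cv2.cvtColor(im,cv2.COLOR_RGB2GRAY); 
    print([(x,g[100:290:6,x].tolist()) for x in (296,350)])
"
```

```text
clock 19.75 tcp [0.5632 0.0525 0.2463] yyaw 1.067 z [-0.001  0.    -1.   ] f [ 0.1  0.5 -3.2] gap 0.0115
side1975
a 30.2 lat 0.2 h 83.3
clock 19.8 tcp [0.5632 0.0525 0.2463] yyaw 1.067 z [-0.001  0.    -1.   ] f [ 0.2  0.5 -2.4] gap 0.0115
circles []
[(296, [86, 84, 85, 85, 98, 98, 101, 140, 114, 178, 185, 184, 182, 171, 123, 119, 177, 15, 20, 179, 109, 198, 27, 168, 119, 83, 84, 82, 82, 83, 34, 24]), (350, [73, 73, 74, 73, 99, 99, 101, 142, 121, 122, 180, 186, 23, 52, 175, 130, 104, 175, 179, 141, 146, 146, 148, 131, 239, 233, 18, 50, 68, 86, 20, 23])]
[(296, [87, 113, 112, 113, 115, 111, 133, 137, 137, 137, 138, 138, 138, 138, 138, 137, 137, 137, 138, 156, 157, 154, 157, 156, 102, 81, 85, 83, 82, 83, 35, 22]), (350, [73, 114, 113, 114, 114, 110, 136, 129, 130, 130, 131, 131, 133, 132, 134, 134, 137, 136, 137, 137, 138, 138, 137, 200, 230, 226, 17, 50, 69, 87, 22, 25])]
```

>>> servo_tool(moves=[[[1.2,0,0],0],[[-0.4,0,0],0],[[1.2,0,0],0],[[-0.4,0,0],0],[[1.2,0,0],0],[[0,0,0],0],[[0,0,-2],0],[[0,0,-5],0],[[0,0,-7],0],[[0.5,3,-7],0],[[1,6,-7],0],[[2,9,-7],0],[[3,12,-7],0],[[4,15,-7],0],[[5,18,-7],0],[[5,20,-7],0],[[5,22,-7],0],[[5,22,-7],0],[[5,22,-7],0]])

```text
clock: 21.43
tool_pos: [0.6255, 0.27, 0.3159]
tcp_rot: [0.249, 0.969, -0.0, -0.001]
ft_force: [-0.3, -0.8, -1.7]
finger_gap: 0.0116
grasp_force: 32.3
```

Run:
```python
from h import *
from rig import get_obs
o,g=snap("scene","k2s"); o,w=snap("wrist","k2w"); o,t=snap("top","k2t"); c=np.zeros((600,800,3),np.uint8)
c[:400,:400]=cv2.resize(g["image"][150:270,290:410],(400,400),interpolation=cv2.INTER_CUBIC)
c[:400,400:]=w["image"][:,120:520]; c[400:,:300]=cv2.resize(t["image"][140:240,245:395],(300,200)); 
c[400:,300:]=cv2.resize(w["image"][200:380,0:450],(500,200)); cv2.imwrite("pics/k2.png",c[:,:,::-1])
```

```text
clock 21.4333 tcp [0.6255 0.27   0.3159] yyaw 1.068 z [-0.001 -0.    -1.   ] f [-0.3 -0.8 -1.7] gap 0.0116
clock 21.4833 tcp [0.6255 0.2691 0.3162] yyaw 1.068 z [-0.001 -0.    -1.   ] f [-0.3 -0.6 -2.9] gap 0.0118
clock 21.5333 tcp [0.6255 0.2687 0.3164] yyaw 1.067 z [-0.001 -0.    -1.   ] f [-0.9 -1.  -1.9] gap 0.0115
```

View pics/k2.png

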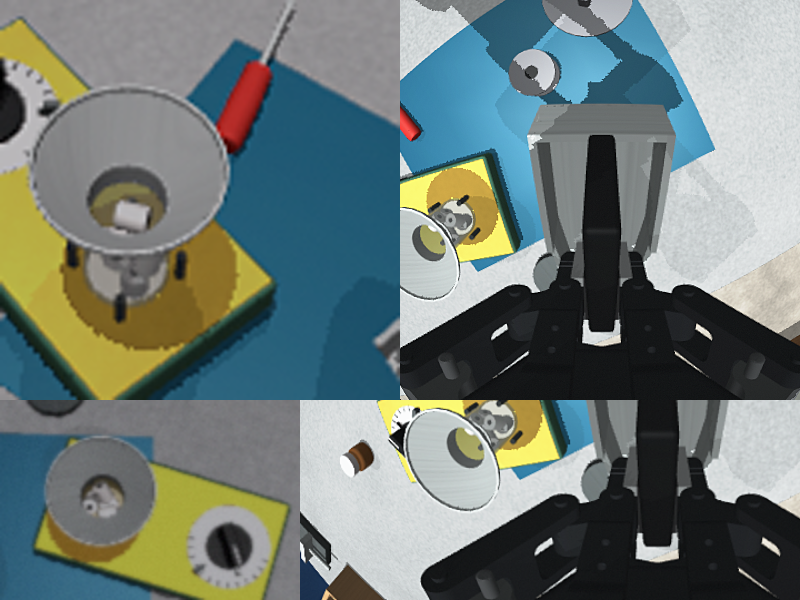

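The picture shows an empty pan and the slugs piled in the jar, with the pile visible through the throat, and nothing spilled. Now I'll set the scoop down nose first and roll it flat by dragging backward.

>>> servo_tool(moves=[[[0,0.5,4],0],[[0,1,8],0],[[0,1,12],0],[[0,1,16],0],[[0,1,20],0],[[0,1,22.5],0],[[0,1,23],0],[[0,1,23],0]])

```text
clock: 22.25
tool_pos: [0.6302, 0.2768, 0.0855]
tcp_rot: [0.25, 0.968, -0.001, -0.001]
ft_force: [0.2, -0.7, -1.6]
finger_gap: 0.0117
grasp_force: 32.2
```

>>> servo_tool(moves=[[[0,0,0.4],0],[[0.3,0,0.7],0],[[0.8,0,1.0],0],[[1.4,0,1.3],0],[[2.0,0,1.6],0],[[2.6,0,1.9],0],[[3.2,0,2.2],0],[[3.8,0,2.4],0],[[4.2,0,2.6],0],[[4.2,0,2.6],0],[[4.2,0,2.6],0]])

```text
clock: 23.17
tool_pos: [0.5939, 0.2983, 0.0605]
tcp_rot: [0.249, 0.968, -0.0, -0.0]
ft_force: [-1.0, 0.3, -0.4]
finger_gap: 0.0118
grasp_force: 32.5
```

```bash
python3 -c "
from h import *
slugs()
from rig import get_obs
print(get_obs()['torque'])
"
```

```text
clock 23.1667 tcp [0.5939 0.2983 0.0605] yyaw 1.067 z [-0.001  0.    -1.   ] f [-1.   0.3 -0.4] gap 0.0118
circles []
[0.1496319  0.12637171 0.01038735]
```

>>> servo_tool(moves=[[[0.2,0,0.2],0],[[0.3,0,0.4],0],[[0.3,0,0.5],0],[[0.3,0,0.5],0]])

```text
clock: 23.55
tool_pos: [0.5913, 0.2999, 0.0562]
tcp_rot: [0.249, 0.968, 0.0, -0.0]
ft_force: [-6.3, 3.4, 9.8]
finger_gap: 0.0113
grasp_force: 34.3
```

>>> servo_tool(moves=[[[0,0,0.15],0],[[0,0,0.3],0],[[0,0,0.3],0]])

```text
clock: 23.8
tool_pos: [0.5915, 0.2999, 0.0534]
tcp_rot: [0.249, 0.968, 0.0, -0.0]
ft_force: [-7.6, 3.5, 15.3]
finger_gap: 0.0118
grasp_force: 34.9
```

>>> servo_tool(moves=[[[0,0,-0.4],0],[[0,0,-0.4],0],[[0,0,-0.4],0],[[0,0,-0.4],0],[[0,0,-0.4],0],[[0,0,-0.4],0],[[0,0,-0.4],0]], hand=0)

```text
clock: 24.38
tool_pos: [0.5917, 0.2994, 0.0564]
tcp_rot: [0.249, 0.968, -0.0, -0.0]
ft_force: [-0.4, 1.4, 0.3]
finger_gap: 0.0857
grasp_force: 0.0
```

>>> servo_tool(moves=[[[0,0,-3],0],[[0,0,-7],0],[[0,0,-11],0],[[0,0,-15],0],[[0,0,-18],0],[[0,0,-18],0]])

```text
clock: 24.88
tool_pos: [0.5942, 0.3005, 0.2438]
tcp_rot: [0.249, 0.968, 0.003, 0.004]
ft_force: [0.9, 0.1, 0.3]
finger_gap: 0.0859
grasp_force: 0.0
```

Run:
```python
from h import *
o,g=snap("wrist","w6"); im=g["image"]
# dark handle top and pan rear edge, seen from above: compare with level prediction
G=cv2.cvtColor(im,cv2.COLOR_RGB2GRAY); h=cv2.cvtColor(im,cv2.COLOR_RGB2HSV)
roi=np.zeros_like(G); roi[60:245,240:420]=1
m=((G<45)&(roi>0)).astype(np.uint8)
n,l,s,c=cv2.connectedComponentsWithStats(m); i=1+s[1:,4].argmax(); ys,xs=np.nonzero(l==i); print("handle",s[i]); 
t,b=ys.min(),ys.max(); e=[(xs[ys<=t+2].mean(),t),(xs[ys>=b-2].mean(),b)]
p=wray(g,o,e,.096); print(p.round(4),np.linalg.norm(p[1]-p[0]))
nb=((h[...,0]<95)|(h[...,0]>115)|(h[...,1]<110)).astype(np.uint8)*roi
n,l,s,c=cv2.connectedComponentsWithStats(nb); print(s[1:][s[1:,4]>300])
```

```text
clock 24.8833 tcp [0.5942 0.3005 0.2438] yyaw 1.067 z [ 0.009  0.004 -1.   ] f [0.9 0.1 0.3] gap 0.0859
handle [312 122  13  74 821]
[[0.5421 0.3278 0.096 ]
 [0.6044 0.2935 0.096 ]] 0.07114060946851529
[[ 381   60   39   77 1490]
 [ 240   78   21   50  792]
 [ 288  119   62  101 5487]
 [ 327  197   93   48 2198]]
```

The handle measures 71 mm at its nominal height and the pan outline is as it was, so the scoop stands level. Now the knob.

Run:
```python
from h import *
from rig import get_obs
go(get_obs(),[.543,-.126,.26],1.37)
```

```text
shift [-16.18 -39.73  -2.09] roll -0.303 n 10.3
```

>>> servo_tool(moves=[[[0,0,-3.5],0],[[-16.2,-39.7,-3.5],-0.3],[[-16.2,-39.7,-3.5],-0.3],[[-16.2,-39.7,-3.5],-0.3],[[-16.2,-39.7,-3.5],-0.3],[[-16.2,-39.7,-3.5],-0.3],[[-16.2,-39.7,-3.5],-0.3],[[-16.2,-39.7,-3.5],-0.3],[[-16.2,-39.7,-3.5],-0.3],[[-16.2,-39.7,-3.5],-0.3],[[-16.2,-39.7,-3.5],-0.3],[[-16.2,-39.7,-3.5],-0.3],[[-16.2,-39.7,-2],-0.3],[[-16.2,-39.7,-2],-0.3],[[-16.2,-39.7,-2],-0.3]])

```text
clock: 26.18
tool_pos: [0.5411, -0.1262, 0.2555]
tcp_rot: [0.102, 0.995, 0.0, -0.001]
ft_force: [0.4, 0.3, 0.1]
finger_gap: 0.0855
grasp_force: 0.0
```

```bash
cat > dial.py <<'E'
from h import *
import sys
def dial(tag):
    o,g=snap("wrist",tag); im=g["image"]; h=cv2.cvtColor(im,cv2.COLOR_RGB2HSV); G=h[...,2].astype(int)
    # rectify: world grid on plane z around nominal axis, 0.5 mm/px, x up, y left (north-up map)
    def rect(z,c,s=.0005,n=240):
        K=g["camera_matrix"]; M=np.array(g["mount"]); R=Ro.from_quat(o["tcp_rot"]).as_matrix()
        jj,ii=np.meshgrid(np.arange(n),np.arange(n)); X=np.stack([c[0]-(ii-n/2)*s,c[1]-(jj-n/2)*s,np.full(ii.shape,z)],-1)
        p=((X-o["tool_pos"])@R-M[:3,3])@M[:3,:3]; rr=np.hypot(p[...,0],p[...,1]); th=np.arctan2(rr,p[...,2])/np.maximum(rr,1e-9)
        u=(K[0,0]*p[...,0]*th+K[0,2]).astype(np.float32); v=(K[1,1]*p[...,1]*th+K[1,2]).astype(np.float32)
        return cv2.remap(im,u,v,cv2.INTER_LINEAR)
    return o,g,rect
if __name__=="__main__":
    o,g,rect=dial(sys.argv[1]); c=np.array([.543,-.127])
    r=rect(.05,c); h=cv2.cvtColor(r,cv2.COLOR_RGB2HSV); w=cv2.inRange(h,(0,0,150),(180,60,255))
    k=max(cv2.findContours(w,0,1)[0],key=cv2.contourArea); hull=cv2.convexHull(k); (x,y),(a,b),_=cv2.fitEllipse(hull)
    ax=c+[-(y-120)*.0005,-(x-120)*.0005]; print("dial axis",ax.round(4),"diam mm",a/2,b/2)
    r=cv2.resize(rect(.055,ax),(60,60),interpolation=cv2.INTER_AREA); G=cv2.cvtColor(r,cv2.COLOR_RGB2GRAY)
    S=cv2.cvtColor(r,cv2.COLOR_RGB2HSV)[...,1]
    for i in range(4,56): print("".join("y" if S[i,j]>110 else " .:-=+*#%@"[9-G[i,j]*10//256] for j in range(4,56)))
E
python3 dial.py w7
```

```text
clock 26.1833 tcp [ 0.5411 -0.1262  0.2555] yyaw 1.367 z [-0.003  0.001 -1.   ] f [0.4 0.3 0.1] gap 0.0855
dial axis [ 0.5437 -0.1286] diam mm 108.31873321533203 108.41742706298828dial.py:20: RuntimeWarning: overflow encountered in scalar multiply
  for i in range(4,56): print("".join("y" if S[i,j]>110 else " .:-=+*#%@"[9-G[i,j]*10//256] for j in range(4,56)))
Traceback (most recent call last):
  File "dial.py", line 20, in <module>
    for i in range(4,56): print("".join("y" if S[i,j]>110 else " .:-=+*#%@"[9-G[i,j]*10//256] for j in range(4,56)))
                                ~~~~~~~^^^^^^^^^^^^^^^^^^^^^^^^^^^^^^^^^^^^^^^^^^^^^^^^^^^^^^^^^^^^^^^^^^^^^^^^^^^^
  File "dial.py", line 20, in <genexpr>
    for i in range(4,56): print("".join("y" if S[i,j]>110 else " .:-=+*#%@"[9-G[i,j]*10//256] for j in range(4,56)))
                                                                              ~~~~~~~~~^^~~~
OverflowError: Python integer 256 out of bounds for uint8
```

```bash
cat > prof.py <<'E'
from dial import *
def prof(o,g,rect,ax):
    for nm,z,ra,rb in[("tab",.062,46,53),("nose",.084,33,39),("line",.088,12,36)]:
        G=cv2.cvtColor(rect(z,ax),cv2.COLOR_RGB2GRAY).astype(np.float32)
        A=np.radians(np.arange(60,260,4)); rr=np.arange(ra,rb+.1,1.)/1000
        X=ax[0]+rr[:,None]*np.cos(A); Y=ax[1]+rr[:,None]*np.sin(A)
        v=cv2.remap(G,((ax[1]-Y)/.0005+120).astype(np.float32),((ax[0]-X)/.0005+120).astype(np.float32),cv2.INTER_LINEAR).mean(0)
        print(nm,[(int(round(np.degrees(a))),int(x)) for a,x in zip(A,v)])
if __name__=="__main__":
    o,g=pickle.load(open(sys.argv[1]+".pkl","rb"))
    import dial as D; D.snap=lambda n,t:(o,g)
    _,_,rect=D.dial("x"); prof(o,g,rect,np.array([.5437,-.1286]))
E
python3 prof.py w7
```

```text
tab [(60, 224), (64, 219), (68, 218), (72, 226), (76, 188), (80, 130), (84, 161), (88, 163), (92, 166), (96, 107), (100, 164), (104, 165), (108, 130), (112, 168), (116, 165), (120, 170), (124, 55), (128, 61), (132, 41), (136, 124), (140, 176), (144, 172), (148, 175), (152, 160), (156, 173), (160, 173), (164, 97), (168, 174), (172, 174), (176, 156), (180, 175), (184, 174), (188, 177), (192, 122), (196, 173), (200, 173), (204, 111), (208, 175), (212, 171), (216, 172), (220, 152), (224, 170), (228, 170), (232, 106), (236, 199), (240, 228), (244, 232), (248, 204), (252, 222), (256, 229)]
nose [(60, 231), (64, 231), (68, 231), (72, 231), (76, 233), (80, 198), (84, 162), (88, 163), (92, 163), (96, 164), (100, 164), (104, 165), (108, 166), (112, 169), (116, 167), (120, 165), (124, 166), (128, 168), (132, 164), (136, 158), (140, 158), (144, 154), (148, 145), (152, 137), (156, 140), (160, 137), (164, 128), (168, 134), (172, 132), (176, 134), (180, 145), (184, 143), (188, 110), (192, 155), (196, 111), (200, 168), (204, 165), (208, 169), (212, 168), (216, 169), (220, 200), (224, 215), (228, 223), (232, 231), (236, 231), (240, 231), (244, 231), (248, 231), (252, 231), (256, 231)]
line [(60, 133), (64, 132), (68, 130), (72, 129), (76, 130), (80, 115), (84, 87), (88, 77), (92, 73), (96, 72), (100, 67), (104, 63), (108, 63), (112, 62), (116, 58), (120, 54), (124, 51), (128, 51), (132, 46), (136, 43), (140, 42), (144, 42), (148, 38), (152, 35), (156, 34), (160, 33), (164, 29), (168, 30), (172, 28), (176, 28), (180, 31), (184, 33), (188, 33), (192, 77), (196, 112), (200, 137), (204, 96), (208, 58), (212, 51), (216, 53), (220, 60), (224, 68), (228, 95), (232, 106), (236, 120), (240, 125), (244, 128), (248, 132), (252, 133), (256, 136)]
```

```bash
cat > ln.py <<'E'
from dial import *
import dial as D
def lines(tag,lo,hi,ax):
    o,g=pickle.load(open(tag+".pkl","rb")); D.snap=lambda n,t:(o,g); _,_,rect=D.dial("x")
    for z in (.066,.072,.078,.083,.088):
        G=cv2.cvtColor(rect(z,ax),cv2.COLOR_RGB2GRAY).astype(np.float32); out=[]
        for r in range(8,43,4):
            A=np.radians(np.arange(lo,hi,1)); v=cv2.remap(G,(-r/1e3*np.sin(A)/.0005+120).astype(np.float32),(-r/1e3*np.cos(A)/.0005+120).astype(np.float32),cv2.INTER_LINEAR).ravel()
            i=v.argmax(); out.append((r,lo+int(i),int(v[i])))
        print(tag,z,out)
if __name__=="__main__":
    lines(sys.argv[1],int(sys.argv[2]),int(sys.argv[3]),np.array([.5437,-.1286]))
E
python3 ln.py w7 170 215; python3 ln.py w1 165 215
```

```text
w7 0.066 [(8, 214, 131), (12, 214, 178), (16, 212, 179), (20, 208, 178), (24, 205, 119), (28, 197, 157), (32, 206, 180), (36, 197, 180), (40, 190, 180)]
w7 0.072 [(8, 214, 154), (12, 208, 184), (16, 208, 170), (20, 205, 178), (24, 203, 108), (28, 196, 108), (32, 205, 177), (36, 187, 176), (40, 188, 177)]
w7 0.078 [(8, 210, 172), (12, 207, 177), (16, 204, 172), (20, 203, 171), (24, 204, 138), (28, 196, 84), (32, 194, 174), (36, 187, 178), (40, 170, 174)]
w7 0.083 [(8, 207, 172), (12, 204, 179), (16, 204, 178), (20, 202, 167), (24, 202, 183), (28, 197, 83), (32, 192, 177), (36, 186, 182), (40, 174, 175)]
w7 0.088 [(8, 202, 168), (12, 202, 183), (16, 200, 177), (20, 199, 176), (24, 200, 184), (28, 197, 92), (32, 191, 180), (36, 180, 181), (40, 174, 175)]
w1 0.066 [(8, 173, 11), (12, 187, 13), (16, 214, 26), (20, 214, 38), (24, 214, 45), (28, 189, 233), (32, 204, 247), (36, 209, 246), (40, 191, 246)]
w1 0.072 [(8, 214, 42), (12, 214, 48), (16, 212, 51), (20, 210, 45), (24, 214, 73), (28, 181, 251), (32, 214, 249), (36, 168, 242), (40, 185, 244)]
w1 0.078 [(8, 199, 48), (12, 214, 90), (16, 214, 186), (20, 214, 244), (24, 212, 240), (28, 185, 252), (32, 199, 246), (36, 214, 243), (40, 181, 246)]
w1 0.083 [(8, 214, 219), (12, 213, 240), (16, 208, 247), (20, 207, 242), (24, 207, 246), (28, 178, 251), (32, 210, 245), (36, 202, 244), (40, 177, 246)]
w1 0.088 [(8, 202, 238), (12, 199, 241), (16, 200, 240), (20, 199, 246), (24, 198, 239), (28, 213, 252), (32, 206, 243), (36, 176, 243), (40, 181, 246)]
```

Run:
```python
from dial import *
import dial as D
ax=np.array([.5437,-.1286])
for tag in("w7","w1","k1w"):
    o,g=pickle.load(open(tag+".pkl","rb")); D.snap=lambda n,t:(o,g); _,_,rect=D.dial("x")
    for z,r in((.052,48),(.062,46),(.062,50),(.07,50)):
        G=cv2.cvtColor(rect(z,ax),cv2.COLOR_RGB2GRAY).astype(np.float32); A=np.radians(np.arange(112,146,2))
        v=cv2.remap(G,(-r/1e3*np.sin(A)/.0005+120).astype(np.float32),(-r/1e3*np.cos(A)/.0005+120).astype(np.float32),cv2.INTER_LINEAR).ravel().astype(int)
        print(tag,z,r,v.tolist())
from rig import get_obs
o=get_obs(); print(o["joint_positions"].round(2)); go(o,[*ax,.062],1.911)
```

```text
w7 0.052 48 [167, 165, 164, 170, 107, 50, 60, 60, 62, 41, 125, 149, 70, 174, 173, 172, 172]
w7 0.062 46 [172, 166, 164, 165, 170, 148, 72, 58, 61, 58, 39, 125, 167, 162, 172, 171, 170]
w7 0.062 50 [170, 166, 164, 165, 168, 103, 48, 61, 60, 62, 39, 163, 112, 113, 177, 172, 172]
w7 0.07 50 [111, 169, 166, 164, 166, 165, 80, 54, 60, 61, 55, 79, 167, 81, 167, 173, 172]
w1 0.052 48 [239, 241, 235, 221, 163, 32, 60, 106, 113, 107, 150, 232, 244, 239, 239, 244, 202]
w1 0.062 46 [238, 240, 249, 192, 68, 92, 109, 107, 140, 211, 244, 239, 238, 239, 239, 238, 238]
w1 0.062 50 [239, 245, 236, 106, 30, 90, 111, 104, 135, 221, 243, 239, 239, 243, 180, 198, 239]
w1 0.07 50 [240, 247, 152, 57, 101, 108, 111, 175, 243, 240, 239, 240, 230, 233, 240, 239, 239]
k1w 0.052 48 [253, 253, 254, 254, 206, 25, 43, 135, 133, 127, 145, 252, 254, 253, 253, 254, 246]
k1w 0.062 46 [253, 253, 254, 254, 178, 106, 120, 121, 145, 228, 254, 253, 253, 253, 253, 253, 253]
k1w 0.062 50 [253, 253, 254, 185, 16, 99, 133, 128, 131, 245, 254, 253, 253, 253, 253, 254, 253]
k1w 0.07 50 [253, 253, 255, 185, 110, 129, 125, 175, 255, 253, 253, 253, 253, 253, 253, 253, 253]
[-0.34  0.37  1.48  0.    1.29 -1.7 ]
shift [-0.29 -0.23 19.41] roll -0.544 n 4.7
```

>>> servo_tool(moves=[[[-0.3,-0.2,0],-0.12],[[-0.3,-0.2,0],-0.24],[[-0.3,-0.2,0],-0.36],[[-0.3,-0.2,0],-0.48],[[-0.3,-0.2,0],-0.545],[[-0.3,-0.2,4],-0.545],[[-0.3,-0.2,8],-0.545],[[-0.3,-0.2,12],-0.545],[[-0.3,-0.2,16],-0.545],[[-0.3,-0.2,18.5],-0.545],[[-0.3,-0.2,19.4],-0.545],[[-0.3,-0.2,19.4],-0.545],[[-0.3,-0.2,19.4],-0.545]])

```text
clock: 27.32
tool_pos: [0.5452, -0.1288, 0.0636]
tcp_rot: [-0.17, 0.985, -0.0, 0.0]
ft_force: [1.1, 1.2, 0.8]
finger_gap: 0.0852
grasp_force: 0.0
```

>>> servo_tool(moves=[[[0,0,0],0],[[0,0,0],0],[[0,0,0],0],[[0,0,0],0],[[0,0,0],0],[[0,0,0],0],[[0,0,0],0],[[0,0,0],0]], hand=255, force=40)

```text
clock: 27.98
tool_pos: [0.5447, -0.1293, 0.0631]
tcp_rot: [-0.17, 0.985, -0.0, 0.0]
ft_force: [-0.9, -0.9, 7.9]
finger_gap: 0.0144
grasp_force: 42.0
```

>>> servo_tool(moves=[[[0,0,0],0.08],[[0,0,0],0.17],[[0,0,0],0.27],[[0,0,0],0.37],[[0,0,0],0.47],[[0,0,0],0.57],[[0,0,0],0.67],[[0,0,0],0.77],[[0,0,0],0.87],[[0,0,0],0.97],[[0,0,0],1.07],[[0,0,0],1.16],[[0,0,0],1.22],[[0,0,0],1.25],[[0,0,0],1.25],[[0,0,0],1.25]])

```text
clock: 29.32
tool_pos: [0.5447, -0.1293, 0.0631]
tcp_rot: [0.439, 0.898, -0.0, 0.0]
ft_force: [-2.0, -1.2, 7.4]
finger_gap: 0.0148
grasp_force: 42.1
```

>>> servo_tool(moves=[[[0,0,0],0],[[0,0,0],0],[[0,0,0],0],[[0,0,0],0],[[0,0,0],0],[[0,0,0],0],[[0,0,-4],0],[[0,0,-8],0],[[0,0,-12],0],[[0,0,-16],0],[[0,0,-20],0],[[0,0,-20],0],[[0,0,-20],0]], hand=0)

```text
clock: 30.4
tool_pos: [0.5454, -0.1293, 0.2649]
tcp_rot: [0.439, 0.899, 0.0, 0.002]
ft_force: [0.1, -0.2, -1.1]
finger_gap: 0.0848
grasp_force: 0.0
```

Run:
```python
from dial import *
import dial as D
ax=np.array([.5437,-.1286])
o,g,rect=dial("w8")
for z in(.083,.088):
    G=cv2.cvtColor(rect(z,ax),cv2.COLOR_RGB2GRAY).astype(np.float32)
    for r in (10,14,18,22,26):
        A=np.radians(np.arange(100,156,1)); v=cv2.remap(G,(-r/1e3*np.sin(A)/.0005+120).astype(np.float32),(-r/1e3*np.cos(A)/.0005+120).astype(np.float32),cv2.INTER_LINEAR).ravel()
        i=v.argmax(); print(z,r,100+int(i),int(v[i]))
for z,r in((.052,48),(.052,52),(.062,48)):
    G=cv2.cvtColor(rect(z,ax),cv2.COLOR_RGB2GRAY).astype(np.float32); A=np.radians(np.arange(112,146,2))
    print(z,r,cv2.remap(G,(-r/1e3*np.sin(A)/.0005+120).astype(np.float32),(-r/1e3*np.cos(A)/.0005+120).astype(np.float32),cv2.INTER_LINEAR).ravel().astype(int).tolist())
# jar check: bright blobs seen in the scene / objects outside
_,s=snap("scene","s9"); a=pickle.load(open("im0.pkl","rb"))["scene"]["image"].astype(int); d=np.abs(s["image"].astype(int)-a).max(2)
print("spool,driver,pot diffs",[float(d[y0:y1,x0:x1].mean().round(1)) for x0,x1,y0,y1 in((415,448,228,263),(358,380,150,196),(225,250,126,156))])
```

```text
clock 30.4 tcp [ 0.5454 -0.1293  0.2649] yyaw 0.662 z [ 0.004 -0.002 -1.   ] f [ 0.1 -0.2 -1.1] gap 0.0848
0.083 10 127 165
0.083 14 125 153
0.083 18 126 151
0.083 22 126 152
0.083 26 127 84
0.088 10 127 164
0.088 14 125 151
0.088 18 126 151
0.088 22 126 152
0.088 26 127 107
0.052 48 [156, 155, 158, 156, 88, 130, 52, 57, 54, 73, 161, 78, 133, 163, 161, 160, 161]
0.052 52 [158, 157, 158, 140, 81, 110, 52, 57, 53, 79, 176, 94, 154, 163, 162, 162, 163]
0.062 48 [158, 154, 155, 149, 94, 120, 51, 57, 55, 75, 158, 96, 144, 162, 161, 161, 163]
clock 30.45 tcp [ 0.5445 -0.129   0.263 ] yyaw 0.662 z [ 0.001 -0.    -1.   ] f [ 0.7  1.  -0.9] gap 0.0856
spool,driver,pot diffs [5.5, 33.4, 6.3]
```

The pointer is at 126° and the tab's centre at 127°. The scoop and cover are down and nothing is being touched, so I'm handing in.

```bash
python3 -c "
from rig import workorder
print(workorder.close_job())"
```

```text
the job is handed in; nothing more can be done
None
```

The job is handed in, with no verdict returned: the cover is flat on the bench, the slugs are in the jar as far as the pictures show (pan empty, nothing spilled; I could not count all six), the scoop stands upright and empty, and the pointer measures about 1° from the index tab.

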